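# Heft the parts tins and load the roll-out tray

### The arm

A 6-joint arm with a two-finger parallel gripper is mounted at the origin on the work surface. World frame = base frame: x ahead of the robot, y to its left, z up, the work surface at z = 0. Lengths are in m, angles in degrees, forces in N, time in s.
With the tool pointing down it reaches from about 0.35 to 0.875 m from the base axis. Payload 4.2 kg.
Tool frame: the origin (TCP) lies midway between the tips of the shut fingers; the grasp point (between the pads) lies 19 mm behind it (r.grasp_offset is the distance from the TCP to the grasp point, in m); z points along the fingers, y is the direction in which the jaws open and shut (so a half turn about z gives the same grasp; the last joint's range is limited). The gripper opens to 87 mm and grips with 3 to 60 N. Pads are 19 mm wide; open, the fingers measure 117 mm over their backs; the gripper's body (75 mm by 190 mm) begins 51 mm behind the grasp point.
Start: joints at [88.786, 22.042, 0.453, 0, -68.411, -14.817], TCP at [0.173, 0.601, 0.223] pointing down, gripper open.
Joint ranges: [-179.83, 179.83], [-69.29, 118.12], [-61.27, 80.66], [-181.25, 117.63], [-171.15, -9.14], [-177.46, 177.46]. Speed limits (degrees/s): [159.86, 159.86, 180, 180, 180, 180].

### API

Orientations are given as a 3x3 rotation matrix whose columns are the frame's x, y, z axes.
In Python, from station import r gives the robot as it stands.
- The arm moves only by the shell command python3 -m crank 'ROWS'. ROWS is JSON, a list of rows, each a list of 3 entries, a list of its own where there are three numbers: the closure, from -1 (fully open) to 1 (shut), so that 0 is half open, then the shift along the tool's x, y, z as a fraction of full scale, then the turn, a rotation vector about the tool's x, y, z as a fraction of full scale. In form: [[fingers, [dx, dy, dz], [wx, wy, wz]], ...]. A call has 1 to 8 rows; each row shifts and turns the commanded pose from where the row before left it, along the tool's axes as they then stand; what a row does not reach is not made up. Full scale, the value 1, is 100 mm for a shift and 45 degrees for a turn. A row lasts 1/10 s, in which the tool goes at most 50 mm and 8.59 degrees, less where a joint would pass 70% of its speed; a pose out of reach is approached as far as the arm can. A call with a number of a shift or a turn outside -1 to 1 is refused whole. A call with a gripper value outside its range is refused whole. The fingers move at their own pace and stop on an object; the grip force is fixed at half the most. Time passes only in rows, so rows that do not move let the fingers close. It gives the time, the measured TCP pose, the force and the opening at its end, in the units of the state.
- r.sense(): the state, without advancing time (a new reading comes with each control period).
- r.capture(name): name is "side" or "top" or "wrist"; returns a dict with "img" (400x640x3 uint8, blue, green, red), "fx", "fy", "cx", "cy" (pixels), "R" (3x3) and "t" (3): a world point X has camera coordinates R X + t. Camera axes: x right, y down, z forward; pixel columns grow to the right and rows downward; lengths in m; the calibration is good to about 2 mm. A picture is of the moment at which its call begins. There is no depth.
- r.finish_job(): hands the job in, once; it reports no verdict.
The state is a dict: "time_s": time; "joints": joint angles; "joint_velocities": joint speeds; "effort": joint torques, N m; "tcp_pos": TCP position; "ee_rot": TCP orientation; "wrist_force": force on the tool from outside, world axes, zero at the start; "moment": the same for the moment, N m; "gripper_width": opening from 0.0 (shut) to 1.0 (fully open).
Only numpy, scipy, OpenCV 4.12 (cv2) and the standard library are available. Lean on these libraries where they do the work, as an engineer would, in place of code of your own. Each camera call takes 0.05 s, during which the arm holds its last target.

### The job

The three steel parts tins look alike but one is heavy, one is about half as heavy, and one is next to empty: heft them to find out which is which. Set the heaviest flat on the floor of the aluminium roll-out tray, set the middle one squarely on top of it, and leave the lightest upright on the bench; then push the tray fully home along its slide. Set the tins down, do not drop or tip them, and leave the damper, the grease jar and the spanner where they are.

Things in the scene. Friction and masses are not known exactly. Their poses are not given: they have to be found in the camera images.
- tin_a: a sealed flat steel parts tin, a rectangular block 84 mm (its x) by 56 mm (its y) by 50 mm high with flat lid and base; the lid's pale rim is the top 10 mm and overhangs 1 mm. All three look the same; they weigh about 0.14, 0.48 and 0.88 kg (each within 0.07 kg), in any order, with a solid load centred in the tin that shifts by 2 mm at most. Origin at the centre of the underside, z up. A grip of 20 to 30 N across the 56 mm width, near mid-height, holds it
- tin_b: a sealed flat steel parts tin, a rectangular block 84 mm (its x) by 56 mm (its y) by 50 mm high with flat lid and base; the lid's pale rim is the top 10 mm and overhangs 1 mm. All three look the same; they weigh about 0.14, 0.48 and 0.88 kg (each within 0.07 kg), in any order, with a solid load centred in the tin that shifts by 2 mm at most. Origin at the centre of the underside, z up. A grip of 20 to 30 N across the 56 mm width, near mid-height, holds it
- tin_c: a sealed flat steel parts tin, a rectangular block 84 mm (its x) by 56 mm (its y) by 50 mm high with flat lid and base; the lid's pale rim is the top 10 mm and overhangs 1 mm. All three look the same; they weigh about 0.14, 0.48 and 0.88 kg (each within 0.07 kg), in any order, with a solid load centred in the tin that shifts by 2 mm at most. Origin at the centre of the underside, z up. A grip of 20 to 30 N across the 56 mm width, near mid-height, holds it
- slide: the low steel bench slide that carries the tray, fixed to the bench: base plate 360 mm along its x (the sliding direction, away from the robot) by 130 mm, two rails up to 15 mm high, an end block 36 mm high at its +x end. Origin at the centre of the underside, z up. The tray's floor point lies on its centre line 50 mm before the origin (x = -50 mm) when the tray is fully out and at x = +50 mm when fully home
- tray (a joint): how far the aluminium tray has slid along the slide's +x: 0 m fully out towards the robot, 0.100 m fully home at the hard stop. It starts 0 to 30 mm in and stays where it is left; it takes about 3 N to move
- tray_floor (a point): centre of the tray's inner floor, 20 mm above the bench, axes as the slide's. The tray is open above, inside 122 mm (x) by 150 mm (y), with walls 4 mm thick that rise 24 mm above the floor; a tin fits with its long side along x, with room for fingers on both sides in y
- push_plate (a point): centre of the near face of the tray's upright push plate, 66 mm above the bench, 128 mm before the tray's floor centre along the slide's -x; the plate is 90 mm wide (y), 6 mm thick, its top edge 86 mm above the bench, and faces the robot: the place to push the tray. It is joined to the tray by a tongue 34 mm wide and 7 mm over its floor, with a thin rib on it up to 51 mm above the bench
- damper: bystander: a car damper lying on the bench, body 42 mm across, about 225 mm long in all along its x. Origin under its body
- grease: bystander: a grey plastic grease jar standing, 64 mm across, 55 mm tall. Origin under its centre
- spanner: bystander: a steel spanner lying flat, 170 mm long along its x. Origin under it
There are look-alikes about, which are no part of the job. What is shaped like the tin_a but pink or yellow is not meant. What is shaped like the tin_c but blue is not meant.

How it is judged:
By the outcome, as a careful person would: the job done as asked, in the order asked, and still so for the second after the job is handed in, with the robot touching nothing.
It also fails if it takes over 72 s, if anything falls off the work surface, if the arm or the gripper's body presses on something with over 40 N, if the wrist force passes 120 N, or if a joint passes its speed limit or range.

## Working session

There is one attempt and no reset: what is moved stays moved. The work goes in short steps, Python scripts to look and compute and a shell command to move; the robot and the scene stay as the last step left them, time stands still between calls to the robot, and variables do not carry over. Pictures are saved under pics/ and viewed, and the job is handed in when it is done.

```bash
ls; mkdir -p pics
python3 - <<'E'
from station import r
import cv2,json
s=r.sense(); print(s)
print(r.grasp_offset)
for n in ["side","top","wrist"]:
    c=r.capture(n); cv2.imwrite(f"pics/{n}0.png",c["img"]); print(n,c["fx"],c["cx"],c["cy"],c["R"],c["t"])
E
```

```text
pics
{'time_s': 0.0, 'joints': array([ 8.87840020e+01,  2.20905537e+01,  3.80214668e-01, -3.13364186e-02,
       -6.84101044e+01, -1.48158174e+01]), 'joint_velocities': array([-0.02603477,  0.04507052, -0.05776879, -0.0096578 , -0.0532441 ,
       -0.09800229]), 'effort': array([-6.77364351e-04, -3.90658915e+01,  1.87405032e+01,  4.21976209e+00,
        1.10132917e-02, -1.81151140e-04]), 'tcp_pos': array([0.1724185 , 0.60012238, 0.22145867]), 'ee_rot': array([[ 9.61052758e-01, -2.76364415e-01, -5.53047211e-04],
       [-2.76364964e-01, -9.61050485e-01, -2.09081619e-03],
       [ 4.63209010e-05,  2.16222753e-03, -9.99997661e-01]]), 'wrist_force': array([ 0.60227841,  0.08335656, -0.10060119]), 'moment': array([-0.06344771,  0.01045408, -0.03441378]), 'gripper_width': 1.000535469462614}
0.0187
side 390.99704145213946 322.88063577308714 204.0390314788167 [[-0.92039108 -0.39077335 -0.01328345]
 [-0.28958105  0.7040924  -0.64838006]
 [ 0.26272242 -0.59291659 -0.76120092]] [0.51297111 0.22020544 0.9887857 ]
top 420.12850472545733 320.2146079003618 208.8717191275916 [[-0.00511711 -0.99989587  0.01349346]
 [-0.99010729  0.003174   -0.14027646]
 [ 0.14021903 -0.01407778 -0.99002042]] [-0.04599881  0.55486735  1.25562062]
wrist 284.41065646957765 324.23354644914724 196.75769338388184 [[-0.27508916 -0.96141611  0.00224023]
 [-0.91942044  0.26375272  0.29172   ]
 [-0.28105517  0.07818929 -0.95650114]] [ 0.62372022 -0.03581307  0.39079431]
```

View pics/side0.png

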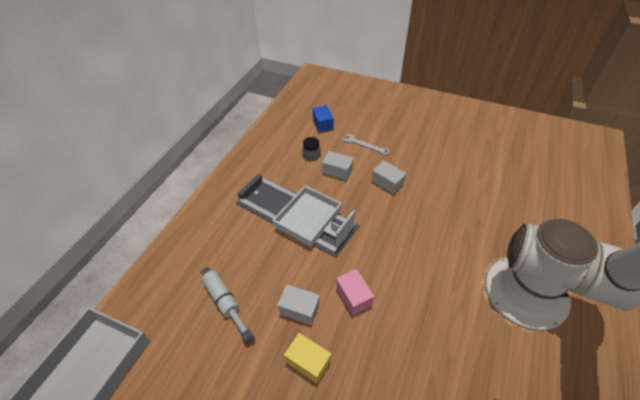

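View pics/top0.png

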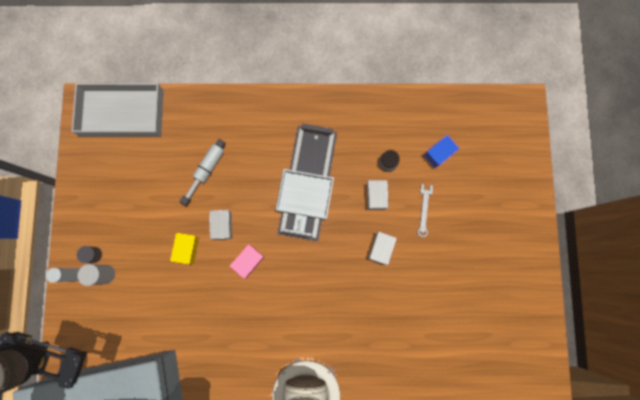

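View pics/wrist0.png

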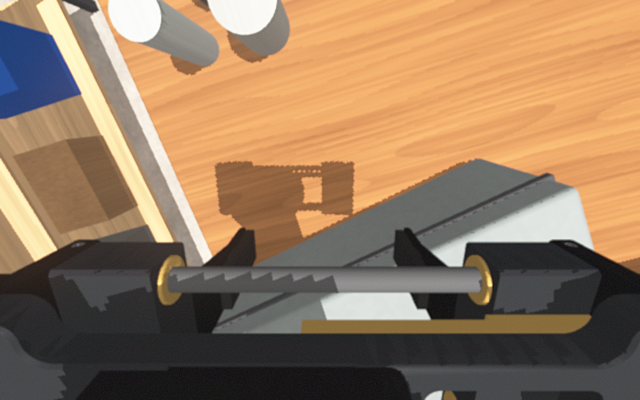

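Top view: tins at about (220,224), (377,195), (382,248); tray at (305,195), push plate near (299,222), pink, yellow and blue decoys. Side view shows the same three tins at (299,305), (338,166), (389,177).

```bash
cat > h.py <<'E'
import numpy as np, cv2
from station import r
def cap(n,f=None):
    c=r.capture(n)
    if f: cv2.imwrite("pics/"+f,c["img"])
    return c
def ray(c,u,v):
    R=np.array(c["R"]);t=np.array(c["t"])
    d=R.T@np.array([(u-c["cx"])/c["fx"],(v-c["cy"])/c["fy"],1.]); return -R.T@t,d/np.linalg.norm(d)
def onz(c,u,v,z):
    o,d=ray(c,u,v); return o+d*(z-o[2])/d[2]
def tri(a,b):
    (o1,d1),(o2,d2)=a,b
    A=np.stack([d1,-d2],1); s=np.linalg.lstsq(A,o2-o1,rcond=None)[0]
    p,q=o1+s[0]*d1,o2+s[1]*d2; return (p+q)/2,np.linalg.norm(p-q)
def proj(c,X):
    p=np.array(c["R"])@np.array(X)+np.array(c["t"]); return np.array([c["fx"]*p[0]/p[2]+c["cx"],c["fy"]*p[1]/p[2]+c["cy"]])
E
python3 - <<'E'
from h import *
for n,box in [("top",(160,100,480,300)),("side",(180,100,420,400))]:
    c=cap(n); x0,y0,x1,y1=box
    im=c["img"][y0:y1,x0:x1]
    cv2.imwrite(f"pics/{n}1.png",cv2.resize(im,None,fx=2.5 if n=="top" else 2,fy=2.5 if n=="top" else 2,interpolation=cv2.INTER_CUBIC))
    hsv=cv2.cvtColor(c["img"],cv2.COLOR_BGR2HSV)
    m=((hsv[...,1]<60)&(hsv[...,2]>90)).astype(np.uint8)
    k,l,st,ce=cv2.connectedComponentsWithStats(m)
    for i in range(1,k):
        if 100<st[i,4]<6000 :
            ct,_=cv2.findContours((l==i).astype(np.uint8),cv2.RETR_EXTERNAL,cv2.CHAIN_APPROX_NONE)
            print(n,st[i],ce[i].round(1),cv2.minAreaRect(ct[0]))
E
```

```text
top [ 276  125   60  115 4660] [306.6 184.5] ((306.756591796875, 181.29812622070312), (51.72364807128906, 111.8631362915039), 10.619654655456543)
top [181 140  42  62 660] [205.2 167.2] ((202.38204956054688, 171.98880004882812), (13.355973243713379, 71.86785888671875), 32.0053825378418)
top [367 181  21  28 559] [377.2 194.5] ((377.0, 194.5), (27.0, 20.0), 90.0)
top [  27  182   87  161 3204] [ 53.4 265.7] ((73.36143493652344, 264.9964294433594), (80.96846771240234, 159.50291442871094), 5.290081024169922)
top [418 185  15  52 318] [424.2 209. ] ((423.2576599121094, 210.5676727294922), (11.630407333374023, 51.01519012451172), 7.594642639160156)
top [210 210  21  29 582] [220.  224.3] ((220.0, 224.0), (28.0, 20.0), 90.0)
top [369 232  27  33 593] [382. 248.] ((382.1499938964844, 248.05001831054688), (20.55480194091797, 29.09295082092285), 18.434947967529297)
top [ 78 247  14  15 105] [ 82.9 254.2] ((84.5, 254.0), (14.0, 13.0), 90.0)
top [ 273  359   67   41 1708] [306.4 382.9] ((306.0, 379.0), (66.0, 40.0), 0.0)
top [  35  360  128   40 3124] [112.9 384.9] ((98.5, 379.5), (127.0, 39.0)
[... 754 characters left out ...]
67.4 240.2] ((569.1000366210938, 239.80001831054688), (45.615779876708984, 32.64659118652344), 26.56505012512207)
side [ 513  224  127   86 5719] [580.7 271.7] ((579.47509765625, 266.37579345703125), (129.99830627441406, 68.76350402832031), 10.042021751403809)
side [ 486  258   85   72 3076] [522.8 300.8] ((523.8731079101562, 298.85565185546875), (91.267578125, 51.19723129272461), 32.17121887207031)
side [ 202  268   51   67 1010] [222.6 297.5] ((226.4882354736328, 303.55291748046875), (78.76730346679688, 18.483856201171875), 57.528804779052734)
side [ 277  285   43   40 1117] [297.9 303.5] ((297.6500244140625, 303.5500183105469), (39.528465270996094, 30.990318298339844), 18.434947967529297)
```

View pics/top1.png

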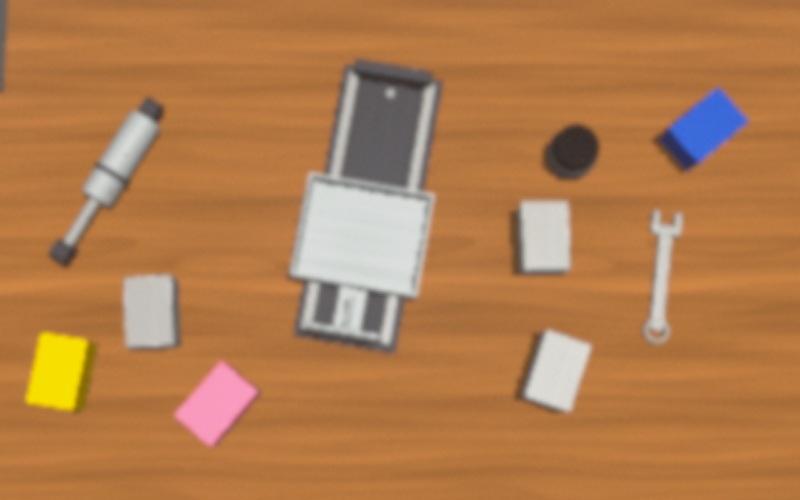

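View pics/side1.png

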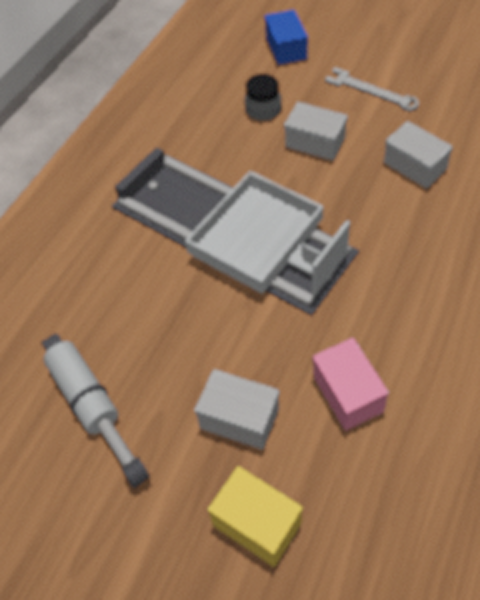

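```bash
cat >> h.py <<'E'
def lids(c,z=.05,vmin=90,smax=60,amin=200,amax=1e9,show=True):
    hsv=cv2.cvtColor(c["img"],cv2.COLOR_BGR2HSV)
    m=((hsv[...,1]<smax)&(hsv[...,2]>vmin)).astype(np.uint8)
    out=[]
    for ct in cv2.findContours(m,cv2.RETR_EXTERNAL,cv2.CHAIN_APPROX_NONE)[0]:
        if not amin<cv2.contourArea(ct)<amax: continue
        P=np.array([onz(c,u,v,z)[:2] for u,v in ct[:,0]])
        (cx,cy),(w,h),a=cv2.minAreaRect((P*1000).astype(np.float32))
        if w<h: w,h,a=h,w,a+90
        out.append((cx,cy,w,h,(a+90)%180-90,ct[:,0].mean(0)))
    return out
E
python3 - <<'E'
from h import *
c=cap("top"); s=cap("side")
for v in (90,140,160):
  for o in lids(c,vmin=v): print(v,np.round(o[:5],1),o[5].round())
hs=cv2.cvtColor(c["img"],cv2.COLOR_BGR2HSV)
print(hs[194,377],hs[224,220],hs[248,382],hs[224,229:234])
hs=cv2.cvtColor(s["img"],cv2.COLOR_BGR2HSV)
print("side",[hs[y,338] .tolist() for y in range(152,182,2)])
for n in ("wrist",): 
  w=cap(n); print(-np.array(w["R"]).T@w["t"])
st=r.sense(); E=st["ee_rot"]; o=-np.array(w["R"]).T@w["t"]
print("cam in tool",E.T@(o-st["tcp_pos"]),E.T@np.array(w["R"])[2])
for p in [(299,222),(307,194)]: print(onz(c,*p,.02), onz(c,*p,.086))
print("spanner/grease/damper",onz(c,425,210,0),onz(c,389,160,.055),onz(c,203,172,.02))
E
```

```text
90 [ 25.5 801.1  59.1  32.6  89.5] [ 24. 394.]
90 [ 59.4 585.8 358.5 104.3  89.5] [101. 387.]
90 [ 57.1  -4.9 190.  110.4  89.5] [306. 384.]
90 [ 433.2 -234.5   88.4   61.6  -19.3] [382. 248.]
90 [507.8 256.   86.   60.7   1.4] [220. 225.]
90 [ 548.  -364.1  159.2   35.8   -9.9] [424. 211.]
90 [402.2 687.9 473.1 239.2  -0. ] [ 53. 265.]
90 [ 5.975e+02 -2.236e+02  8.440e+01  6.240e+01 -2.000e-01] [377. 194.]
90 [671.9 313.1 219.3  42.  -29.8] [203. 171.]
90 [641.9  -6.9 351.7 158.7  -9.9] [307. 184.]
90 [ 666.6  -63.5 2101.9 1160.8  -89.8] [353. 104.]
140 [ 57.7 548.2 271.5 101.6  89.5] [116. 385.]
140 [ 56.9 -23.5 152.7 110.4  89.5] [313. 382.]
140 [360.2 643.7  62.3  58.7  89.7] [ 88. 274.]
140 [ 3.666e+02  7.470e+02  2.318e+02  4.560e+01 -1.000e-01] [ 47. 273.]
140 [ 433.2 -236.    87.4   59.1  -18.9] [382. 248.]
140 [507.7 257.5  86.2  57.3   1.8] [219. 224.]
140 [ 548.  -364.1  159.2   35.8   -9.9] [424. 211.]
140 [ 597.9 -224.8   84.4   58.8   -1.2] [378. 194.]
140 [673.  315.9 184.6  38.6 -31. ] [203. 170.]
140 [637.7  -6.2 329.2 158.6  -9.8] [307. 180.]
140 [ 886.8   40.2 1891
[... 703 characters left out ...]
 [ 11  47 114]
 [ 12 100 133]
 [ 13 145 157]
 [ 14 163 169]]
side [[13, 101, 157], [10, 14, 169], [20, 4, 171], [20, 5, 169], [0, 3, 168], [10, 5, 169], [20, 4, 171], [15, 3, 148], [0, 0, 103], [30, 8, 94], [30, 5, 97], [30, 3, 96], [0, 5, 93], [12, 91, 90], [14, 129, 130]]
[0.24853674 0.57870664 0.3835655 ]
cam in tool [ 7.90597855e-02  1.13523089e-04 -1.61161473e-01] [-2.91851025e-01  8.16840822e-04  9.56463440e-01]
[0.51635417 0.01767749 0.02      ] [0.50908894 0.01525582 0.086     ]
[ 0.60477255 -0.00728271  0.02      ] [ 0.59302371 -0.00843868  0.086     ]
spanner/grease/damper [ 0.55555247 -0.38282241  0.        ] [ 0.70494821 -0.26234072  0.055     ] [0.67615272 0.32082616 0.02      ]
```

```bash
cat >> h.py <<'E'
def go(x,y,z,yaw,ref=None):
    """yaw: world angle of tool x (deg), mod 180. prints tilt corr, turn fractions and shift (after the turn) in tool units"""
    s=r.sense(); p=np.array(s["tcp_pos"]); E=np.array(s["ee_rot"])
    cur=np.degrees(np.arctan2(E[1,0],E[0,0])); d=(yaw-cur+90)%180-90
    a=np.radians(cur+d); X=np.array([np.cos(a),np.sin(a),0]);Z=np.array([0,0,-1.]);Y=np.cross(Z,X)
    D=np.array([x,y,z])-p
    print("t",round(s["time_s"],2),"tcp",p.round(4),"yaw",round(cur,2),"tilt",(E[:,2]*1000).round(1),"j6",s["joints"][5].round(1),"F",s["wrist_force"].round(2),"w",round(s["gripper_width"],3))
    print("turn z",round(-d/45,3),"then shift",(np.array([D@X,D@Y,D@Z])*10).round(3))
E
python3 -c "
from h import *
go(.508,.257,.16,1.5)"
```

```text
t 0.4 tcp [0.1726 0.6006 0.2224] yaw -16.03 tilt [-0.e+00 -3.e-01 -1.e+03] j6 -14.8 F [-0.56  0.34 -0.91] w 1.003
turn z -0.39 then shift [3.263 3.523 0.624]
```

```bash
python3 -m crank '[[-1,[0,0,0],[0,0,-0.19]],[-1,[0,0,0],[0,0,-0.19]],[-1,[0.33,0.35,0.06],[0,0,0]],[-1,[0.33,0.35,0.06],[0,0,0]],[-1,[0.33,0.35,0.06],[0,0,0]],[-1,[0.33,0.35,0.06],[0,0,0]],[-1,[0.33,0.35,0.06],[0,0,0]],[-1,[0.33,0.35,0.06],[0,0,0]]]'
python3 -m crank '[[-1,[0.33,0.35,0.06],[0,0,0]],[-1,[0.33,0.35,0.06],[0,0,0]],[-1,[0.33,0.35,0.06],[0,0,0]],[-1,[0.3,0.37,0.06],[0,0,0]],[-1,[0,0,0],[0,0,0]],[-1,[0,0,0],[0,0,0]]]'
python3 - <<'E'
from h import *
c=cap("wrist","w1.png"); go(.508,.257,.16,1.5)
E
```

```text
time_s: 1.2
tcp_pos: [0.3755, 0.393, 0.1867]
ee_rot: [[1.0, 0.019, 0.0], [0.019, -1.0, 0.001], [0.0, -0.001, -1.0]]
wrist_force: [0.5, 0.9, 0.2]
gripper_width: 0.998
time_s: 1.8
tcp_pos: [0.5066, 0.2538, 0.1623]
ee_rot: [[1.0, 0.016, -0.0], [0.016, -1.0, -0.0], [-0.0, 0.0, -1.0]]
wrist_force: [-0.1, 0.9, -0.2]
gripper_width: 1.002
t 1.85 tcp [0.5062 0.2548 0.1626] yaw 1.03 tilt [ 1.e-01  2.e-01 -1.e+03] j6 47.9 F [-0.11  0.01  0.91] w 1.0
turn z -0.01 then shift [ 0.019 -0.022  0.026]
```

View pics/w1.png

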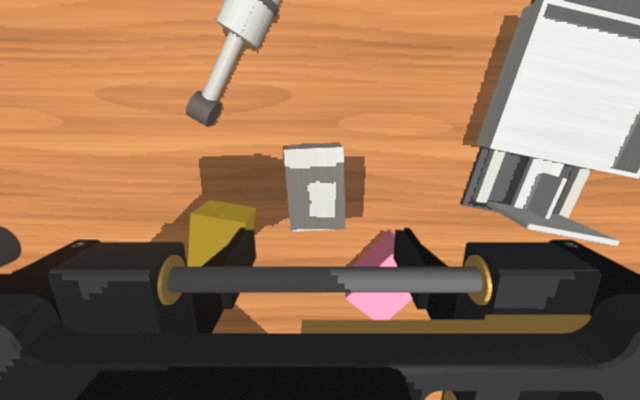

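The wrist view shows the tin, partly in shadow, with its lid from (283,145) to (345,230).

Run:
```python
from h import *
c=cap("wrist")
m=(cv2.cvtColor(c["img"],cv2.COLOR_BGR2HSV)[...,1]<60).astype(np.uint8)[138:236,272:356]
ct=max(cv2.findContours(m,cv2.RETR_EXTERNAL,cv2.CHAIN_APPROX_NONE)[0],key=cv2.contourArea)[:,0]+[272,138]
rc=cv2.minAreaRect(ct.astype(np.float32));print(rc, cv2.boxPoints(rc).round(1))
P=np.array([onz(c,u,v,.05)[:2]*1000 for u,v in ct],np.float32);print(cv2.minAreaRect(P))
t=cap("top")
wp=proj(t,onz(c,*rc[0],.05));print(wp)
print(tri(ray(c,*rc[0]),ray(t,219.6,224.1)))
cv2.imwrite("pics/w1c.png",cv2.resize(c["img"][130:240,260:370],None,fx=4,fy=4))
```

```text
((315.9433288574219, 186.41275024414062), (85.69536590576172, 60.03315353393555), 87.95458984375) [[284.4 144.7]
 [344.4 142.5]
 [347.5 228.2]
 [287.5 230.3]]
((510.33984375, 262.9217834472656), (88.35337829589844, 58.16197204589844), 3.125170946121216)
[217.62196373 222.5336536 ]
(array([0.50861036, 0.26232871, 0.03313165]), np.float64(0.003073666539811635))
```

View pics/w1c.png

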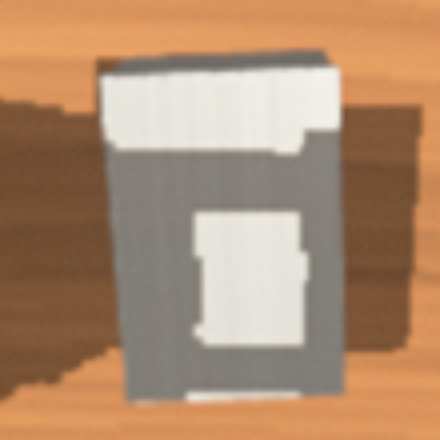

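Run:
```python
from h import *
c=cap("wrist");t=cap("top")
q=[(285.2,148),(345,146.5),(346,229.2),(291.7,230.7)]
P=np.array([onz(c,u,v,.05)*1000 for u,v in q]);print(P.round(1));m=P.mean(0);print(m,[np.linalg.norm(P[i]-P[i-1]).round(1) for i in range(4)])
e=P[0]-P[3]+P[1]-P[2];print(np.degrees(np.arctan2(e[1],e[0])))
print(proj(t,m/1000))
```

```text
[[549.1 294.3  50. ]
 [551.8 237.1  50. ]
 [466.2 232.4  50. ]
 [463.3 289.1  50. ]]
[507.61579585 263.22948298  50.        ] [np.float64(86.0), np.float64(57.3), np.float64(85.7), np.float64(56.8)]
3.3089393427707567
[217.58203659 224.07737447]
```

```bash
python3 -c "
from h import *
go(.508,.262,.009,2.8)"
```

```text
t 2.05 tcp [0.5055 0.256  0.1629] yaw 1.19 tilt [ 5.e-01  5.e-01 -1.e+03] j6 48.0 F [0.46 0.1  0.74] w 0.999
turn z -0.036 then shift [ 0.028 -0.058  1.539]
```

```bash
python3 -m crank '[[-1,[0.03,-0.06,0],[0,0,-0.036]],[-1,[0,0,0.4],[0,0,0]],[-1,[0,0,0.4],[0,0,0]],[-1,[0,0,0.4],[0,0,0]],[-1,[0,0,0.2],[0,0,0]],[-1,[0,0,0.13],[0,0,0]],[-1,[0,0,0],[0,0,0]],[1,[0,0,0],[0,0,0]]]'
python3 -m crank '[[1,[0,0,0],[0,0,0]],[1,[0,0,0],[0,0,0]],[1,[0,0,0],[0,0,0]],[1,[0,0,0],[0,0,0]],[1,[0,0,0],[0,0,0]]]'; python3 -c "
from h import *
print(r.sense()['effort'])"
```

```text
time_s: 2.85
tcp_pos: [0.5097, 0.2619, 0.0104]
ee_rot: [[0.999, 0.048, 0.002], [0.048, -0.999, 0.001], [0.002, -0.001, -1.0]]
wrist_force: [-0.3, 0.7, 1.1]
gripper_width: 0.967
time_s: 3.35
tcp_pos: [0.5096, 0.2616, 0.0103]
ee_rot: [[0.999, 0.047, 0.002], [0.047, -0.999, 0.001], [0.002, -0.001, -1.0]]
wrist_force: [-0.1, 1.2, 2.6]
gripper_width: 0.639
[-8.66299197e-01 -3.83095300e+01  1.14351565e+01  2.70767279e+00
 -8.22605216e-02  2.52705021e-02]
```

Opening 0.64×87 = 55.6 mm, so the tin is gripped. Lift and read the force.

```bash
python3 -m crank '[[1,[0,0,-0.1],[0,0,0]],[1,[0,0,-0.2],[0,0,0]],[1,[0,0,-0.2],[0,0,0]],[1,[0,0,-0.1],[0,0,0]],[1,[0,0,0],[0,0,0]],[1,[0,0,0],[0,0,0]]]'
for i in 1 2 3; do python3 -m crank '[[1,[0,0,0],[0,0,0]]]' | grep -E 'force|width'; done
```

```text
time_s: 3.95
tcp_pos: [0.5081, 0.2602, 0.0687]
ee_rot: [[0.999, 0.046, -0.002], [0.046, -0.999, -0.001], [-0.002, 0.001, -1.0]]
wrist_force: [-0.4, -0.6, -4.5]
gripper_width: 0.635
wrist_force: [-0.7, -0.1, -5.0]
gripper_width: 0.638
wrist_force: [-0.2, 0.5, -5.1]
gripper_width: 0.639
wrist_force: [0.0, -0.2, -5.0]
gripper_width: 0.64
```

About 5 N, so this is the middle tin. I'll set it back down.

```bash
python3 -m crank '[[1,[0,0,0.3],[0,0,0]],[1,[0,0,0.2],[0,0,0]],[1,[0,0,0.05],[0,0,0]],[1,[0,0,0.03],[0,0,0]],[1,[0,0,0.02],[0,0,0]],[1,[0,0,0],[0,0,0]],[-1,[0,0,0],[0,0,0]],[-1,[0,0,0],[0,0,0]]]'
python3 -m crank '[[-1,[0,0,0],[0,0,0]],[-1,[0,0,0],[0,0,0]],[-1,[0,0,0],[0,0,0]],[-1,[0,0,0],[0,0,0]]]'
python3 -c "
from h import *
go(.433,-.236,.16,-19.5)"
```

```text
time_s: 5.05
tcp_pos: [0.5102, 0.2618, 0.0111]
ee_rot: [[0.999, 0.048, 0.003], [0.048, -0.999, 0.002], [0.003, -0.002, -1.0]]
wrist_force: [0.1, -0.4, -0.2]
gripper_width: 0.749
time_s: 5.45
tcp_pos: [0.509, 0.261, 0.0097]
ee_rot: [[0.999, 0.047, 0.0], [0.047, -0.999, 0.0], [0.0, -0.0, -1.0]]
wrist_force: [0.3, -0.2, 0.3]
gripper_width: 0.987
t 5.45 tcp [0.509  0.261  0.0097] yaw 2.69 tilt [ 2.e-01  2.e-01 -1.e+03] j6 49.3 F [ 0.26 -0.16  0.26] w 0.987
turn z 0.493 then shift [ 0.942  4.939 -1.503]
```

```bash
python3 -m crank '[[-1,[0,0,-0.4],[0,0,0]],[-1,[0,0,-0.4],[0,0,0]],[-1,[0,0,-0.4],[0,0,0]],[-1,[0,0,-0.3],[0,0,0]],[-1,[-0.05,0.4,0],[0,0,0]],[-1,[-0.05,0.4,0],[0,0,0]],[-1,[-0.1,0.4,0],[0,0,0]],[-1,[-0.1,0.4,0],[0,0,0]]]'
python3 -m crank '[[-1,[-0.1,0.4,0],[0,0,0]],[-1,[-0.1,0.4,0],[0,0,0]],[-1,[-0.1,0.4,0],[0,0,0]],[-1,[-0.1,0.4,0],[0,0,0]],[-1,[-0.1,0.4,0],[0,0,0]],[-1,[-0.1,0.4,0],[0,0,0]],[-1,[-0.1,0.4,0],[0,0,0]],[-1,[-0.1,0.5,0],[0,0,0.15]]]'
python3 -m crank '[[-1,[0,0,0],[0,0,0.17]],[-1,[0,0,0],[0,0,0.17]],[-1,[0,0,0],[0,0,0]],[-1,[0,0,0],[0,0,0]]]'
python3 - <<'E'
from h import *
c=cap("wrist","w2.png"); go(.433,-.236,.16,-19.5)
E
```

```text
time_s: 6.25
tcp_pos: [0.4859, 0.0982, 0.1596]
ee_rot: [[0.999, 0.047, 0.0], [0.047, -0.999, 0.0], [0.0, -0.0, -1.0]]
wrist_force: [0.6, -0.0, -0.7]
gripper_width: 1.002
time_s: 7.05
tcp_pos: [0.4217, -0.2339, 0.1599]
ee_rot: [[0.997, -0.072, 0.001], [-0.072, -0.997, -0.0], [0.001, 0.0, -1.0]]
wrist_force: [1.6, 0.1, 0.8]
gripper_width: 0.998
time_s: 7.45
tcp_pos: [0.4221, -0.2327, 0.1595]
ee_rot: [[0.944, -0.329, -0.0], [-0.329, -0.944, 0.0], [-0.0, -0.0, -1.0]]
wrist_force: [-0.5, 0.2, -0.2]
gripper_width: 1.004
t 7.5 tcp [ 0.4223 -0.2325  0.1596] yaw -19.2 tilt [    0.     0. -1000.] j6 80.3 F [-0.5   0.71 -0.82] w 1.0
turn z 0.007 then shift [ 0.113 -0.003 -0.004]
```

View pics/w2.png

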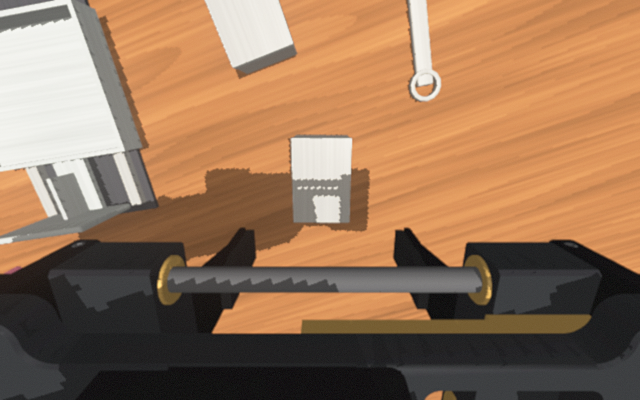

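Second tin's lid spans (290,137) to (351,223), aligned with the jaws; the third tin is at top (250,35) with its near edge at (265,60).

Run:
```python
from h import *
c=cap("wrist")
cv2.imwrite("pics/w2c.png",cv2.resize(c["img"][125:235,270:370],None,fx=5,fy=5))
```

```text
(no output)
```

View pics/w2c.png

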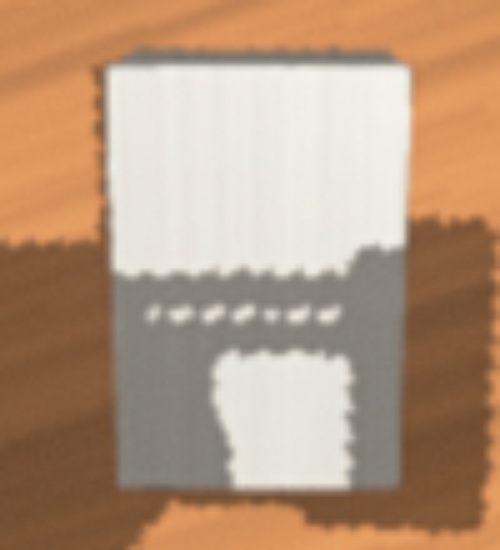

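Lid corners in the crop are (104,64), (410,66), (400,490), (118,487).

Run:
```python
from h import *
c=cap("wrist");t=cap("top")
q=[(270+x/5-.4,125+y/5-.4) for x,y in [(104,64),(410,66),(400,490),(118,487)]]
P=np.array([onz(c,u,v,.05)*1000 for u,v in q]);m=P.mean(0);print(m,[np.linalg.norm(P[i]-P[i-1]).round(1) for i in range(4)])
e=P[0]-P[3]+P[1]-P[2];a=np.degrees(np.arctan2(e[1],e[0]));print(a,proj(t,m/1000))
print(tri(ray(c,*proj(c,m/1000)),ray(t,382.3,248)))
go(m[0]/1000,m[1]/1000,.009,a)
```

```text
[ 434.27613478 -233.78506003   50.        ] [np.float64(85.1), np.float64(57.3), np.float64(85.4), np.float64(57.7)]
-19.047579151629648 [381.80137577 247.61069284]
(array([ 0.43370611, -0.23450292,  0.05034142]), np.float64(0.0018820306280484705))
t 7.65 tcp [ 0.4224 -0.2324  0.1596] yaw -19.24 tilt [    0.    -0. -1000.] j6 80.2 F [ 0.92 -0.5   0.38] w 0.997
turn z -0.004 then shift [ 0.117 -0.025  1.506]
```

Two-view height is 50.3 mm, which agrees with the text. Grasping.

```bash
python3 -m crank '[[-1,[0.12,-0.02,0],[0,0,0]],[-1,[0,0,0.4],[0,0,0]],[-1,[0,0,0.4],[0,0,0]],[-1,[0,0,0.4],[0,0,0]],[-1,[0,0,0.2],[0,0,0]],[-1,[0,0,0.1],[0,0,0]],[-1,[0,0,0],[0,0,0]],[1,[0,0,0],[0,0,0]]]'
python3 -m crank '[[1,[0,0,0],[0,0,0]],[1,[0,0,0],[0,0,0]],[1,[0,0,0],[0,0,0]],[1,[0,0,0],[0,0,0]],[1,[0,0,0],[0,0,0]]]'
python3 -m crank '[[1,[0,0,-0.1],[0,0,0]],[1,[0,0,-0.2],[0,0,0]],[1,[0,0,-0.2],[0,0,0]],[1,[0,0,-0.1],[0,0,0]],[1,[0,0,0],[0,0,0]],[1,[0,0,0],[0,0,0]],[1,[0,0,0],[0,0,0]]]'
for i in 1 2 ; do python3 -m crank '[[1,[0,0,0],[0,0,0]]]' | grep -E 'force|width'; done
```

```text
time_s: 8.45
tcp_pos: [0.4355, -0.235, 0.0103]
ee_rot: [[0.944, -0.331, 0.002], [-0.331, -0.944, -0.001], [0.002, -0.0, -1.0]]
wrist_force: [0.5, -0.4, 0.5]
gripper_width: 0.969
time_s: 8.95
tcp_pos: [0.4349, -0.2346, 0.0103]
ee_rot: [[0.943, -0.331, 0.002], [-0.331, -0.943, -0.0], [0.002, -0.0, -1.0]]
wrist_force: [0.1, 3.3, 5.6]
gripper_width: 0.641
time_s: 9.65
tcp_pos: [0.4328, -0.2345, 0.0682]
ee_rot: [[0.943, -0.332, -0.003], [-0.332, -0.943, 0.001], [-0.003, 0.0, -1.0]]
wrist_force: [-0.5, -0.7, -9.3]
gripper_width: 0.642
wrist_force: [0.0, -0.1, -8.8]
gripper_width: 0.639
wrist_force: [-0.3, 0.1, -8.6]
gripper_width: 0.638
```

About 9 N: heavy. Two tins hefted, so the third must be the light one. I'll carry this one to a look point in front of the tray.

```bash
python3 -c "
from h import *
go(.44,.02,.2,-10)"
```

```text
t 9.85 tcp [ 0.4338 -0.2347  0.0688] yaw -19.37 tilt [-1.6e+00  3.0e-01 -1.0e+03] j6 80.2 F [-0.27  0.08 -8.58] w 0.638
turn z -0.208 then shift [-0.381 -2.52  -1.312]
```

```bash
python3 -m crank '[[1,[0,0,-0.3],[0,0,-0.1]],[1,[0,0,-0.4],[0,0,-0.108]],[1,[0,-0.2,-0.4],[0,0,0]],[1,[-0.08,-0.4,-0.21],[0,0,0]],[1,[-0.08,-0.4,0],[0,0,0]],[1,[-0.08,-0.4,0],[0,0,0]],[1,[-0.08,-0.4,0],[0,0,0]],[1,[-0.06,-0.4,0],[0,0,0]]]'
python3 -m crank '[[1,[0,-0.22,0],[0,0,0]],[1,[0,-0.1,0],[0,0,0]],[1,[0,0,0],[0,0,0]],[1,[0,0,0],[0,0,0]]]'
python3 - <<'E'
from h import *
c=cap("wrist","w3.png"); np.savez("w3.npz",**{k:np.array(v) for k,v in c.items()}); go(.46,.02,.2,-10)
E
```

```text
time_s: 10.65
tcp_pos: [0.4337, -0.0101, 0.2001]
ee_rot: [[0.985, -0.174, -0.001], [-0.174, -0.985, 0.0], [-0.001, -0.0, -1.0]]
wrist_force: [1.8, 0.6, -9.3]
gripper_width: 0.636
time_s: 11.05
tcp_pos: [0.4399, 0.0194, 0.2001]
ee_rot: [[0.985, -0.174, -0.002], [-0.174, -0.985, -0.001], [-0.002, 0.001, -1.0]]
wrist_force: [0.7, -0.1, -9.4]
gripper_width: 0.641
t 11.1 tcp [0.4399 0.0191 0.2001] yaw -10.06 tilt [-1.5e+00 -5.0e-01 -1.0e+03] j6 56.2 F [-0.26 -0.71 -9.76] w 0.642
turn z -0.001 then shift [ 0.196 -0.044  0.001]
```

View pics/w3.png

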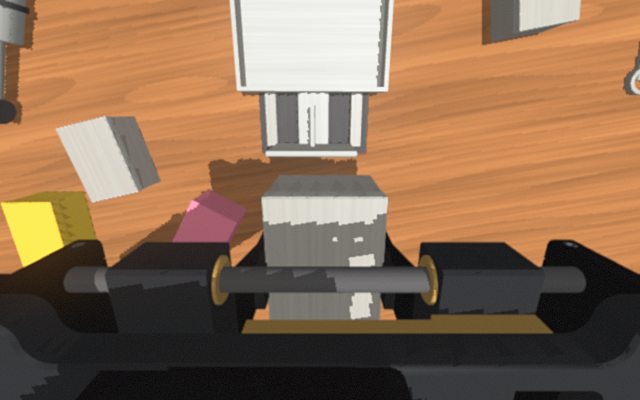

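The tray is square in the image: near rim at row 92, columns 238–391, push plate's top edge at row 153, columns 266–357. I'll take a second look 80 mm further on.

```bash
python3 -m crank '[[1,[0.3,0,0],[0,0,0]],[1,[0.3,0,0],[0,0,0]],[1,[0.2,0,0],[0,0,0]],[1,[0,0,0],[0,0,0]],[1,[0,0,0],[0,0,0]]]'
python3 - <<'E'
from h import *
c=cap("wrist","w4.png"); np.savez("w4.npz",**{k:np.array(v) for k,v in c.items()}); go(.46,.02,.2,-10)
cv2.imwrite("pics/w4c.png",cv2.resize(c["img"][0:200,200:440],None,fx=3,fy=3))
i=np.load("w3.npz")["img"]
cv2.imwrite("pics/w3c.png",cv2.resize(i[0:180,200:430],None,fx=3,fy=3))
E
```

```text
time_s: 11.6
tcp_pos: [0.5187, 0.0047, 0.1996]
ee_rot: [[0.984, -0.176, -0.003], [-0.176, -0.984, -0.001], [-0.003, 0.001, -1.0]]
wrist_force: [-1.0, 0.6, -9.3]
gripper_width: 0.64
t 11.65 tcp [0.5182 0.005  0.1997] yaw -10.11 tilt [-2.7e+00 -4.0e-01 -1.0e+03] j6 61.4 F [ 0.49  0.14 -9.37] w 0.642
turn z -0.002 then shift [-0.6   -0.047 -0.003]
```

View pics/w4c.png

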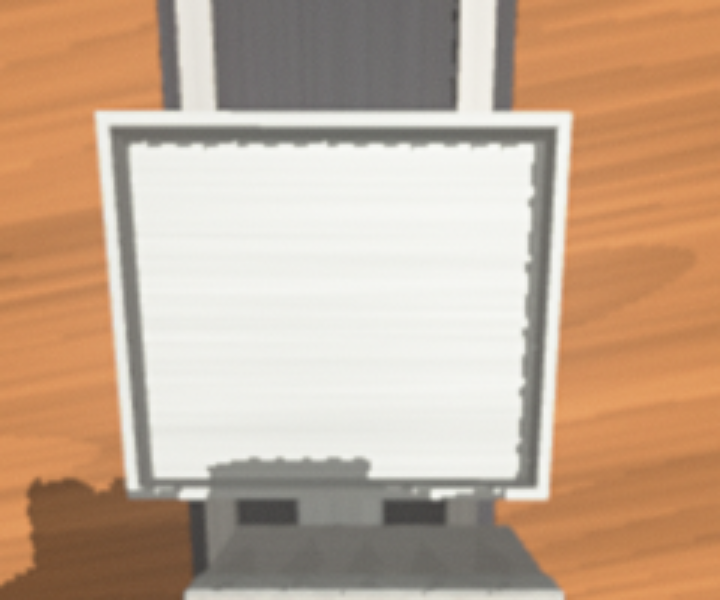

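View pics/w3c.png

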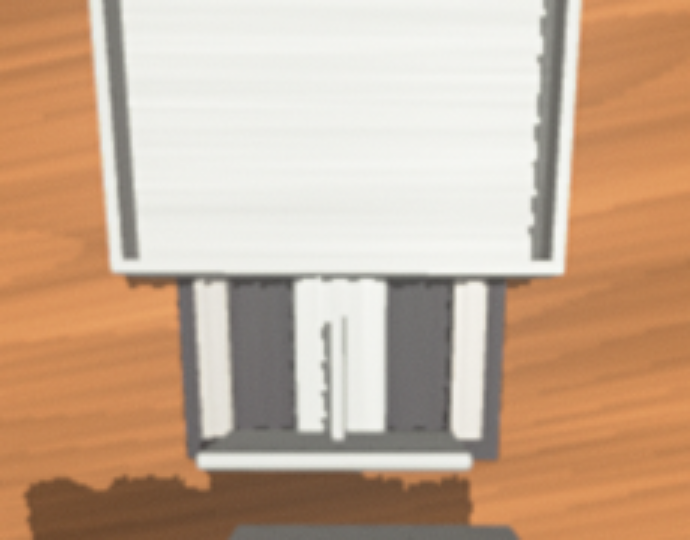

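```bash
cat > tray.py <<'E'
from h import *
def L(f): d=np.load(f); return {k:(d[k] if d[k].ndim else float(d[k])) for k in d}
a,b=L("w3.npz"),L("w4.npz")
f=lambda p:(200+p[0]/3-.33,p[1]/3-.33)
q=[f(p) for p in [(96,113),(573,111),(550,498),(128,498)]]
P=np.array([onz(b,*p,.044)*1000 for p in q]);m=P.mean(0)
print("centre",m,[np.linalg.norm(P[i]-P[i-1]).round(1) for i in range(4)])
e=P[0]-P[3]+P[1]-P[2];print("yaw",np.degrees(np.arctan2(e[1],e[0])))
e=P[0]-P[1]+P[3]-P[2];print("yaw2",np.degrees(np.arctan2(-e[0],e[1])))
for p,pp in [((113,274),q[3]),((564,274),q[2])]:
    print("rim near corner",tri(ray(a,*f(p)),ray(b,*pp)))
for p in [(196,470),(472,470)]: print("plate",onz(a,*f(p),.086))
t=cap("top"); print("top px",proj(t,m/1000)); print(proj(t,P[0]/1000),proj(t,P[2]/1000))
E
python3 tray.py
```

```text
centre [602.87700248   2.66360333  44.        ] [np.float64(129.0), np.float64(157.9), np.float64(129.7), np.float64(158.5)]
yaw -10.089446083479771
yaw2 -9.966290656862505
rim near corner (array([0.55243838, 0.09324914, 0.03948328]), np.float64(0.0004057188979778968))
rim near corner (array([ 0.52474677, -0.06420505,  0.04107775]), np.float64(0.0006696175843429545))
plate [0.48513107 0.06952286 0.086     ]
plate [ 0.46971032 -0.01835488  0.086     ]
top px [303.63916537 193.25027845]
[282.27233141 168.86862583] [325.41720247 218.13022918]
```

```bash
python3 -c "
from h import *
go(.603,.002,.0305,-10)"
```

```text
t 11.7 tcp [0.5182 0.0052 0.2   ] yaw -10.08 tilt [-2.e+00 -3.e-01 -1.e+03] j6 61.4 F [ 0.76  0.32 -8.92] w 0.639
turn z -0.002 then shift [ 0.84  -0.116  1.695]
```

```bash
python3 -m crank '[[1,[0.3,-0.04,0],[0,0,0]],[1,[0.3,-0.04,0],[0,0,0]],[1,[0.24,-0.04,0.2],[0,0,0]],[1,[0,0,0.4],[0,0,0]],[1,[0,0,0.4],[0,0,0]],[1,[0,0,0.4],[0,0,0]],[1,[0,0,0.12],[0,0,0]],[1,[0,0,0],[0,0,0]]]'
python3 - <<'E'
from h import *
for n in ("top","side"):
    c=cap(n); b=(240,120,380,260) if n=="top" else (230,130,400,290)
    cv2.imwrite(f"pics/{n}2.png",cv2.resize(c["img"][b[1]:b[3],b[0]:b[2]],None,fx=3,fy=3))
go(.603,.002,.0305,-10)
E
```

```text
time_s: 12.5
tcp_pos: [0.6025, 0.0028, 0.0469]
ee_rot: [[0.985, -0.173, -0.005], [-0.173, -0.985, -0.002], [-0.005, 0.002, -1.0]]
wrist_force: [0.6, -0.3, -8.4]
gripper_width: 0.637
t 12.6 tcp [0.6061 0.0035 0.0508] yaw -9.93 tilt [ 4.5e+00  1.0e-01 -1.0e+03] j6 64.4 F [ 0.48  1.18 -7.24] w 0.642
turn z 0.002 then shift [-0.028  0.021  0.203]
```

View pics/side2.png

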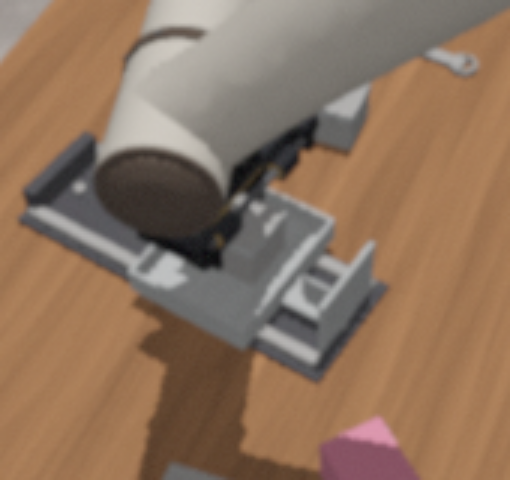

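The tin is hanging inside the tray's walls, clear of them. Lowering the last 20 mm gently.

```bash
python3 -m crank '[[1,[-0.01,0.01,0.1],[0,0,0]],[1,[0,0,0.05],[0,0,0]],[1,[0,0,0.02],[0,0,0]],[1,[0,0,0],[0,0,0]],[1,[0,0,0],[0,0,0]],[1,[0,0,0],[0,0,0]]]'
python3 -m crank '[[1,[0,0,0.02],[0,0,0]],[1,[0,0,0],[0,0,0]],[1,[0,0,0],[0,0,0]]]'
```

```text
time_s: 13.2
tcp_pos: [0.6033, 0.0025, 0.0319]
ee_rot: [[0.985, -0.174, 0.001], [-0.174, -0.985, 0.0], [0.001, -0.0, -1.0]]
wrist_force: [0.1, 0.4, -8.7]
gripper_width: 0.64
time_s: 13.5
tcp_pos: [0.6038, 0.0025, 0.0303]
ee_rot: [[0.985, -0.173, 0.002], [-0.173, -0.985, 0.0], [0.002, -0.0, -1.0]]
wrist_force: [-0.3, -1.2, -4.7]
gripper_width: 0.639
```

Contact at TCP z ≈ 30.3 mm, as expected. Lower a millimetre more, then release.

```bash
python3 -m crank '[[1,[0,0,0.01],[0,0,0]],[1,[0,0,0],[0,0,0]],[-1,[0,0,0],[0,0,0]],[-1,[0,0,0],[0,0,0]],[-1,[0,0,0],[0,0,0]],[-1,[0,0,0],[0,0,0]],[-1,[0,0,0],[0,0,0]],[-1,[0,0,0],[0,0,0]]]'
python3 -m crank '[[-1,[0,0,-0.1],[0,0,0]],[-1,[0,0,-0.3],[0,0,0]],[-1,[0,0,-0.4],[0,0,0]],[-1,[0,0,-0.4],[0,0,0]],[-1,[-0.2,0,-0.3],[0,0,0]],[-1,[-0.2,0,0],[0,0,0]],[-1,[0,0,0],[0,0,0]],[-1,[0,0,0],[0,0,0]]]'
python3 - <<'E'
from h import *
c=cap("wrist","w5.png"); np.savez("w5.npz",**{k:np.array(v) for k,v in c.items()})
cv2.imwrite("pics/w5c.png",cv2.resize(c["img"][0:240,200:440],None,fx=2.5,fy=2.5))
go(.509,.261,.15,2.7)
E
```

```text
time_s: 14.3
tcp_pos: [0.603, 0.0025, 0.0284]
ee_rot: [[0.985, -0.174, -0.0], [-0.174, -0.985, -0.0], [-0.0, 0.0, -1.0]]
wrist_force: [-0.3, -0.5, -1.1]
gripper_width: 0.988
time_s: 15.1
tcp_pos: [0.5636, 0.0094, 0.1793]
ee_rot: [[0.985, -0.173, 0.001], [-0.173, -0.985, 0.0], [0.001, -0.0, -1.0]]
wrist_force: [0.4, 0.4, 0.1]
gripper_width: 1.007
t 15.15 tcp [0.5639 0.0094 0.1787] yaw -9.99 tilt [ 4.e-01 -1.e-01 -1.e+03] j6 62.6 F [ 0.31 -0.42 -0.18] w 1.002
turn z -0.282 then shift [-0.43  -2.54   0.287]
```

View pics/w5c.png

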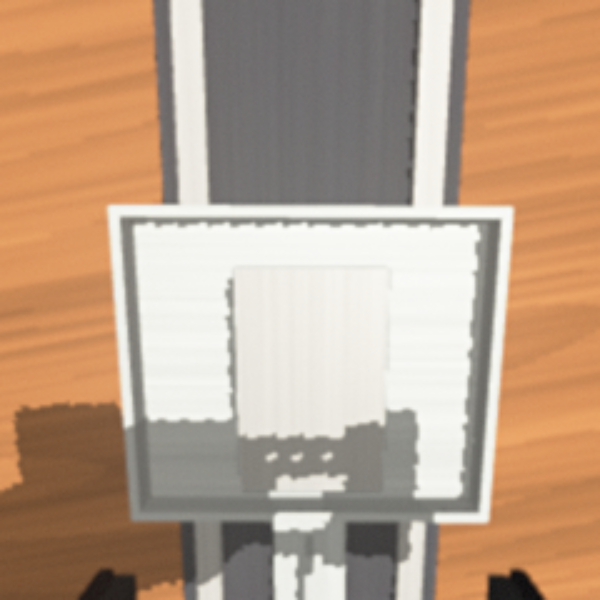

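The heavy tin sits centred and square on the tray floor. Measuring its lid for the stacking step.

Run:
```python
from h import *
d=np.load("w5.npz");c={k:(d[k] if d[k].ndim else float(d[k])) for k in d}
q=[(200+x/2.5-.4,y/2.5-.4) for x,y in [(235,267),(389,267),(383,493),(240,492)]]
P=np.array([onz(c,u,v,.07)*1000 for u,v in q]);m=P.mean(0);print(m,[np.linalg.norm(P[i]-P[i-1]).round(1) for i in range(4)])
e=P[0]-P[3]+P[1]-P[2];print(np.degrees(np.arctan2(e[1],e[0])))
e=P[1]-P[0]+P[2]-P[3];print(np.degrees(np.arctan2(e[0],-e[1])))
```

```text
[602.56896174   2.46813773  70.        ] [np.float64(85.3), np.float64(55.9), np.float64(85.7), np.float64(56.9)]
-10.02237524224584
-10.112052049591705
```

```bash
python3 -m crank '[[-1,[0,0,0],[0,0,-0.141]],[-1,[0,0,0],[0,0,-0.141]],[-1,[-0.07,-0.4,0],[0,0,0]],[-1,[-0.07,-0.4,0],[0,0,0]],[-1,[-0.07,-0.4,0],[0,0,0]],[-1,[-0.07,-0.4,0],[0,0,0]],[-1,[-0.08,-0.4,0.1],[0,0,0]],[-1,[-0.07,-0.4,0.2],[0,0,0]]]'
python3 -m crank '[[-1,[0,-0.14,0],[0,0,0]],[-1,[0,0,0],[0,0,0]],[-1,[0,0,0],[0,0,0]]]'
python3 - <<'E'
from h import *
c=cap("wrist","w6.png")
cv2.imwrite("pics/w6c.png",cv2.resize(c["img"][125:240,265:375],None,fx=5,fy=5))
go(.509,.261,.0105,2.7)
E
```

```text
time_s: 15.95
tcp_pos: [0.5105, 0.2495, 0.1491]
ee_rot: [[0.999, 0.047, 0.003], [0.047, -0.999, 0.001], [0.003, -0.001, -1.0]]
wrist_force: [0.2, -0.4, -0.0]
gripper_width: 1.001
time_s: 16.25
tcp_pos: [0.5093, 0.2609, 0.1483]
ee_rot: [[0.999, 0.047, -0.0], [0.047, -0.999, -0.001], [-0.0, 0.001, -1.0]]
wrist_force: [-0.5, 0.3, -0.9]
gripper_width: 0.999
t 16.3 tcp [0.5094 0.2604 0.1486] yaw 2.63 tilt [ 0.e+00 -3.e-01 -1.e+03] j6 49.3 F [ 0.65  0.29 -0.13] w 1.003
turn z -0.001 then shift [-0.003 -0.006  1.381]
```

View pics/w6c.png

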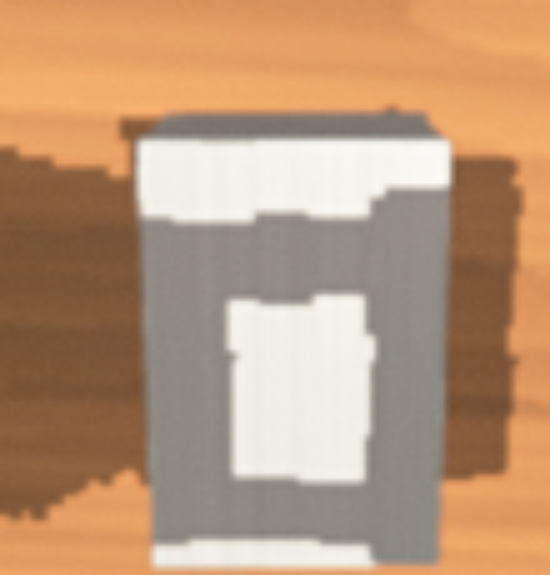

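Run:
```python
from h import *
c=cap("wrist")
q=[(265+x/5-.4,125+y/5-.4) for x,y in [(137,140),(451,138),(440,566),(154,568)]]
P=np.array([onz(c,u,v,.05)*1000 for u,v in q]);m=P.mean(0);print(m,[np.linalg.norm(P[i]-P[i-1]).round(1) for i in range(4)])
e=P[0]-P[3]+P[1]-P[2];a=np.degrees(np.arctan2(e[1],e[0]));print(a)
go(m[0]/1000,.261,.0105,a)
```

```text
[508.71538265 260.97296263  50.        ] [np.float64(85.4), np.float64(57.3), np.float64(85.4), np.float64(57.2)]
3.061020198871599
t 16.35 tcp [0.5094 0.2601 0.1488] yaw 2.6 tilt [ 3.e-01  0.e+00 -1.e+03] j6 49.3 F [-0.27 -0.51 -0.62] w 1.004
turn z -0.01 then shift [-0.006 -0.009  1.383]
```

```bash
python3 -m crank '[[-1,[0,0,0.4],[0,0,0]],[-1,[0,0,0.4],[0,0,0]],[-1,[0,0,0.4],[0,0,0]],[-1,[0,0,0.18],[0,0,0]],[-1,[0,0,0],[0,0,0]],[-1,[0,0,0],[0,0,0]],[1,[0,0,0],[0,0,0]],[1,[0,0,0],[0,0,0]]]'
python3 -m crank '[[1,[0,0,0],[0,0,0]],[1,[0,0,0],[0,0,0]],[1,[0,0,0],[0,0,0]],[1,[0,0,0],[0,0,0]]]'
python3 -m crank '[[1,[0,0,-0.1],[0,0,0]],[1,[0,0,-0.3],[0,0,0]],[1,[0,0,-0.4],[0,0,0]],[1,[0,0,-0.4],[0,0,0]],[1,[0,0,-0.5],[0,0,0]],[1,[0,0,0],[0,0,0]],[1,[0,0,0],[0,0,0]]]'
python3 -c "
from h import *
go(.603,.0025,.17,-10)"
```

```text
time_s: 17.15
tcp_pos: [0.5097, 0.2617, 0.0124]
ee_rot: [[0.999, 0.047, 0.003], [0.047, -0.999, 0.002], [0.003, -0.002, -1.0]]
wrist_force: [-0.5, -0.3, -0.0]
gripper_width: 0.896
time_s: 17.55
tcp_pos: [0.5089, 0.2613, 0.011]
ee_rot: [[0.999, 0.047, 0.001], [0.047, -0.999, 0.0], [0.001, -0.0, -1.0]]
wrist_force: [-0.7, -0.5, 2.6]
gripper_width: 0.642
time_s: 18.25
tcp_pos: [0.508, 0.261, 0.1811]
ee_rot: [[0.999, 0.046, -0.0], [0.046, -0.999, 0.001], [-0.0, -0.002, -1.0]]
wrist_force: [-0.4, 0.4, -5.7]
gripper_width: 0.642
t 18.25 tcp [0.508  0.261  0.1811] yaw 2.65 tilt [-4.0e-01  1.5e+00 -1.0e+03] j6 49.3 F [-0.41  0.36 -5.69] w 0.642
turn z 0.281 then shift [1.384 2.381 0.111]
```

```bash
python3 -m crank '[[1,[0,0,0],[0,0,0.141]],[1,[0,0,0],[0,0,0.14]],[1,[0.15,0.25,0],[0,0,0]],[1,[0.23,0.4,0],[0,0,0]],[1,[0.23,0.4,0],[0,0,0]],[1,[0.23,0.4,0],[0,0,0]],[1,[0.23,0.4,0],[0,0,0]],[1,[0.2,0.35,0],[0,0,0]]]'
python3 -m crank '[[1,[0.11,0.18,0.1],[0,0,0]],[1,[0,0,0.3],[0,0,0]],[1,[0,0,0.3],[0,0,0]],[1,[0,0,0],[0,0,0]],[1,[0,0,0],[0,0,0]],[1,[0,0,0],[0,0,0]],[1,[0,0,0],[0,0,0]]]'
python3 -c "
from h import *
go(.603,.0025,.081,-10)"
```

```text
time_s: 19.05
tcp_pos: [0.594, 0.02, 0.1771]
ee_rot: [[0.985, -0.174, -0.007], [-0.174, -0.985, -0.001], [-0.007, 0.002, -1.0]]
wrist_force: [0.1, 0.5, -4.6]
gripper_width: 0.643
time_s: 19.75
tcp_pos: [0.6045, 0.0033, 0.1122]
ee_rot: [[0.985, -0.172, 0.003], [-0.172, -0.985, 0.001], [0.003, -0.001, -1.0]]
wrist_force: [0.3, 1.0, -4.5]
gripper_width: 0.641
t 19.75 tcp [0.6045 0.0033 0.1122] yaw -9.92 tilt [ 2.9e+00  5.0e-01 -1.0e+03] j6 64.4 F [ 0.29  0.98 -4.45] w 0.641
turn z 0.002 then shift [-0.013  0.01   0.312]
```

```bash
python3 -m crank '[[1,[0,0,0.15],[0,0,0]],[1,[0,0,0.08],[0,0,0]],[1,[0,0,0.04],[0,0,0]],[1,[0,0,0],[0,0,0]],[1,[0,0,0],[0,0,0]],[1,[0,0,0],[0,0,0]]]'
python3 - <<'E'
from h import *
c=cap("side"); b=(230,130,400,290); cv2.imwrite("pics/side3.png",cv2.resize(c["img"][b[1]:b[3],b[0]:b[2]],None,fx=3,fy=3))
go(.603,.0025,.081,-10)
E
```

```text
time_s: 20.35
tcp_pos: [0.604, 0.003, 0.0842]
ee_rot: [[0.985, -0.173, 0.001], [-0.173, -0.985, 0.0], [0.001, -0.0, -1.0]]
wrist_force: [0.2, 1.0, -5.1]
gripper_width: 0.641
t 20.4 tcp [0.6039 0.0029 0.0842] yaw -9.95 tilt [ 1.2e+00  2.0e-01 -1.0e+03] j6 64.4 F [-0.04 -0.51 -4.78] w 0.641
turn z 0.001 then shift [-0.009  0.006  0.032]
```

View pics/side3.png

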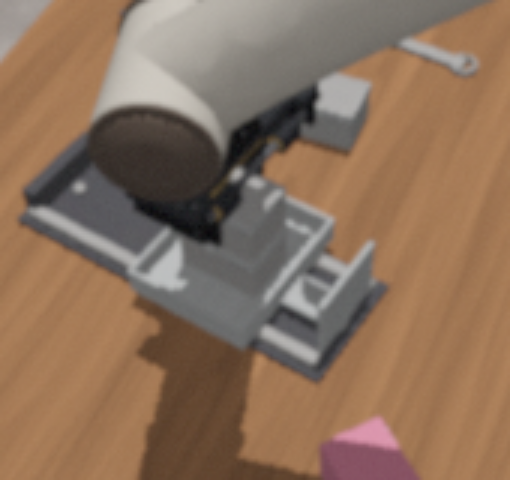

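The side view shows the held tin directly above the heavy one. Next, small steps down until it touches.

```bash
python3 -m crank '[[1,[-0.01,0.005,0.02],[0,0,0]],[1,[0,0,0],[0,0,0]],[1,[0,0,0],[0,0,0]]]'
python3 -m crank '[[1,[0,0,0.01],[0,0,0]],[1,[0,0,0],[0,0,0]],[1,[0,0,0],[0,0,0]]]'
```

```text
time_s: 20.7
tcp_pos: [0.6024, 0.0025, 0.0815]
ee_rot: [[0.985, -0.173, -0.0], [-0.173, -0.985, -0.0], [-0.0, 0.0, -1.0]]
wrist_force: [0.8, 0.7, -4.9]
gripper_width: 0.642
time_s: 21.0
tcp_pos: [0.6027, 0.0025, 0.0811]
ee_rot: [[0.985, -0.173, 0.001], [-0.173, -0.985, -0.0], [0.001, -0.0, -1.0]]
wrist_force: [-1.0, -0.5, -1.5]
gripper_width: 0.643
```

Contact at 81 mm, as predicted. Half a millimetre more, release, rise and look.

```bash
python3 -m crank '[[1,[0,0,0.005],[0,0,0]],[1,[0,0,0],[0,0,0]],[-1,[0,0,0],[0,0,0]],[-1,[0,0,0],[0,0,0]],[-1,[0,0,0],[0,0,0]],[-1,[0,0,0],[0,0,0]],[-1,[0,0,0],[0,0,0]],[-1,[0,0,0],[0,0,0]]]'
python3 -m crank '[[-1,[0,0,-0.1],[0,0,0]],[-1,[0,0,-0.3],[0,0,0]],[-1,[0,0,-0.4],[0,0,0]],[-1,[0,0,-0.4],[0,0,0]],[-1,[-0.2,0,0],[0,0,0]],[-1,[-0.2,0,0],[0,0,0]],[-1,[0,0,0],[0,0,0]],[-1,[0,0,0],[0,0,0]]]'
python3 - <<'E'
from h import *
c=cap("wrist"); np.savez("w7.npz",**{k:np.array(v) for k,v in c.items()})
cv2.imwrite("pics/w7c.png",cv2.resize(c["img"][0:240,200:440],None,fx=2.5,fy=2.5))
c=cap("side"); b=(230,130,400,290); cv2.imwrite("pics/side4.png",cv2.resize(c["img"][b[1]:b[3],b[0]:b[2]],None,fx=3,fy=3))
go(.4,.04,.2,-10)
E
```

```text
time_s: 21.8
tcp_pos: [0.6025, 0.0025, 0.08]
ee_rot: [[0.985, -0.173, -0.0], [-0.173, -0.985, -0.0], [-0.0, 0.0, -1.0]]
wrist_force: [-0.4, 0.5, 0.1]
gripper_width: 0.987
time_s: 22.6
tcp_pos: [0.5634, 0.0095, 0.2011]
ee_rot: [[0.985, -0.172, 0.002], [-0.172, -0.985, 0.0], [0.002, -0.0, -1.0]]
wrist_force: [0.3, -0.3, -0.6]
gripper_width: 0.999
t 22.7 tcp [0.5638 0.0094 0.2003] yaw -9.95 tilt [ 9.e-01 -1.e-01 -1.e+03] j6 62.6 F [ 0.8  -0.7  -0.54] w 1.006
turn z 0.001 then shift [-1.666 -0.017  0.003]
```

View pics/w7c.png

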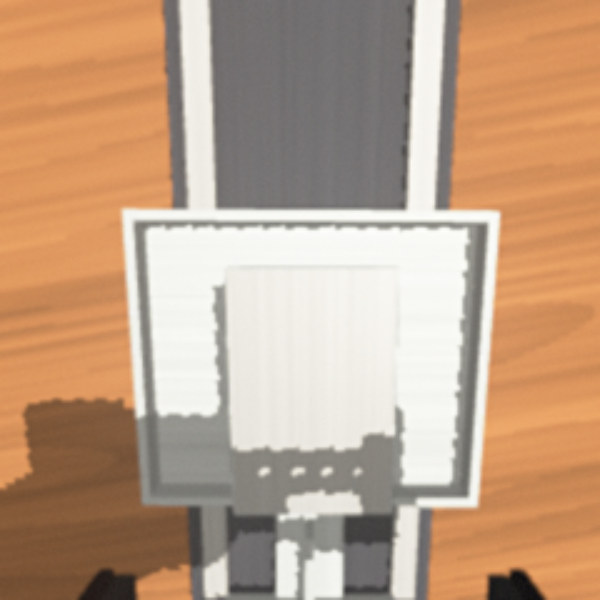

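View pics/side4.png

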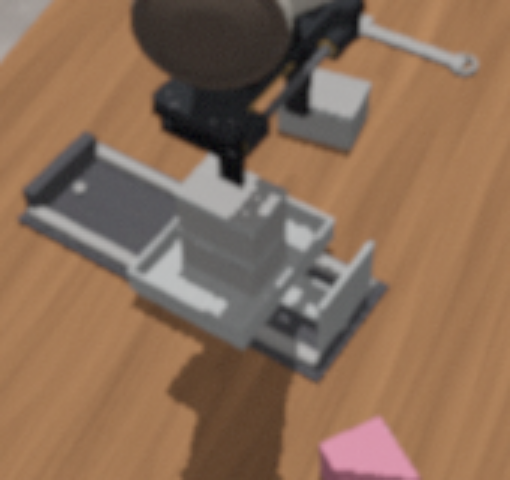

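Stacked square by eye. I'll check the lid numerically and plan the push.

Run:
```python
from h import *
d=np.load("w7.npz");c={k:(d[k] if d[k].ndim else float(d[k])) for k in d}
q=[(200+x/2.5-.4,y/2.5-.4) for x,y in [(224,267),(399,267),(393,514),(233,514)]]
P=np.array([onz(c,u,v,.12)*1000 for u,v in q]);m=P.mean(0);print(m,[np.linalg.norm(P[i]-P[i-1]).round(1) for i in range(4)])
e=P[0]-P[3]+P[1]-P[2];print(np.degrees(np.arctan2(e[1],e[0])))
go(.418,.0355,.05,-10)
```

```text
[602.41540507   2.35580989 120.        ] [np.float64(84.7), np.float64(56.9), np.float64(84.7), np.float64(57.5)]
-9.488068307775787
t 22.7 tcp [0.5638 0.0094 0.2003] yaw -9.95 tilt [ 9.e-01 -1.e-01 -1.e+03] j6 62.6 F [ 0.8  -0.7  -0.54] w 1.006
turn z 0.001 then shift [-1.481 -0.004  1.503]
```

The middle tin's centre is within 1 mm of the heavy tin's. Backing off, shutting the fingers and going down in front of the push plate.

```bash
python3 -m crank '[[-1,[-0.4,0,0],[0,0,0]],[1,[-0.4,0,0],[0,0,0]],[1,[-0.4,0,0],[0,0,0]],[1,[-0.28,0,0],[0,0,0]],[1,[0,0,0.4],[0,0,0]],[1,[0,0,0.4],[0,0,0]],[1,[0,0,0.4],[0,0,0]],[1,[0,0,0.3],[0,0,0]]]'
python3 -m crank '[[1,[0,0,0],[0,0,0]],[1,[0,0,0],[0,0,0]],[1,[0,0,0],[0,0,0]]]'
python3 - <<'E'
from h import *
c=cap("side"); b=(230,130,400,290); cv2.imwrite("pics/side5.png",cv2.resize(c["img"][b[1]:b[3],b[0]:b[2]],None,fx=3,fy=3))
c=cap("wrist","w8.png")
go(.4772,.0253,.05,-10)
E
```

```text
time_s: 23.5
tcp_pos: [0.4172, 0.0349, 0.0482]
ee_rot: [[0.985, -0.173, -0.001], [-0.173, -0.985, -0.001], [-0.001, 0.001, -1.0]]
wrist_force: [0.8, -0.3, 0.7]
gripper_width: 0.45
time_s: 23.8
tcp_pos: [0.4189, 0.0357, 0.0515]
ee_rot: [[0.985, -0.173, 0.003], [-0.173, -0.985, 0.001], [0.003, -0.002, -1.0]]
wrist_force: [-1.2, 0.4, 0.8]
gripper_width: 0.172
t 23.9 tcp [0.4186 0.0356 0.0516] yaw -9.95 tilt [    3.6     1.7 -1000. ] j6 52.8 F [0.11 0.84 0.2 ] w 0.076
turn z 0.001 then shift [ 0.595 -0.     0.016]
```

View pics/side5.png

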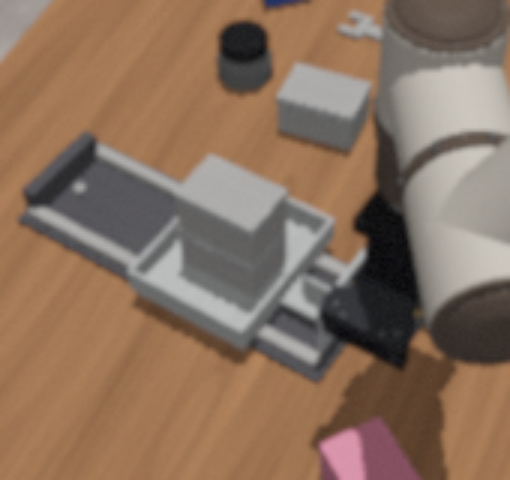

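View pics/w8.png

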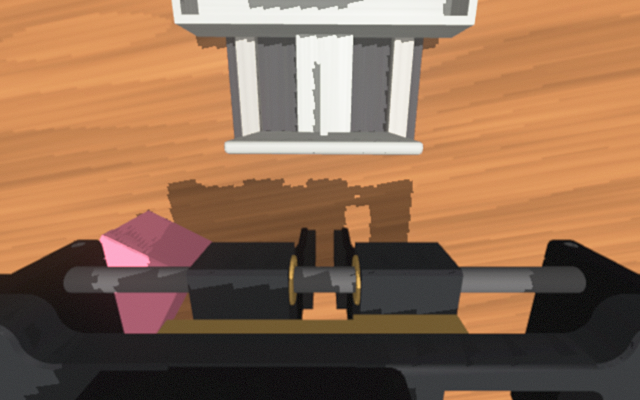

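The plate (columns 225–423, centre 324) is centred ahead of the fingers and the stack stands square. Advancing slowly to contact.

```bash
python3 -m crank '[[1,[0.15,0,0],[0,0,0]],[1,[0.2,0,0],[0,0,0]],[1,[0.07,0,0],[0,0,0]],[1,[0.04,0,0],[0,0,0]],[1,[0.04,0,0],[0,0,0]],[1,[0.04,0,0],[0,0,0]]]'
python3 -m crank '[[1,[0.05,0,0],[0,0,0]],[1,[0.06,0,0],[0,0,0]]]'
```

```text
time_s: 24.5
tcp_pos: [0.4692, 0.0255, 0.05]
ee_rot: [[0.985, -0.173, -0.002], [-0.173, -0.985, -0.0], [-0.002, 0.001, -1.0]]
wrist_force: [-3.6, 0.9, 1.9]
gripper_width: 0.011
time_s: 24.7
tcp_pos: [0.4803, 0.0234, 0.0499]
ee_rot: [[0.985, -0.173, -0.002], [-0.173, -0.985, -0.001], [-0.002, 0.001, -1.0]]
wrist_force: [-2.9, -0.4, 1.7]
gripper_width: 0.005
```

```bash
python3 -m crank '[[1,[0.08,0,0],[0,0,0]],[1,[0.08,0,0],[0,0,0]],[1,[0.08,0,0],[0,0,0]],[1,[0.08,0,0],[0,0,0]],[1,[0.08,0,0],[0,0,0]],[1,[0.06,0,0],[0,0,0]],[1,[0.04,0,0],[0,0,0]]]'
python3 - <<'E'
from h import *
c=cap("side"); b=(230,130,400,290); cv2.imwrite("pics/side6.png",cv2.resize(c["img"][b[1]:b[3],b[0]:b[2]],None,fx=3,fy=3))
E
```

```text
time_s: 25.4
tcp_pos: [0.5313, 0.0151, 0.0499]
ee_rot: [[0.985, -0.173, 0.0], [-0.173, -0.985, 0.0], [0.0, -0.0, -1.0]]
wrist_force: [-3.2, 0.2, 0.2]
gripper_width: 0.006
```

View pics/side6.png

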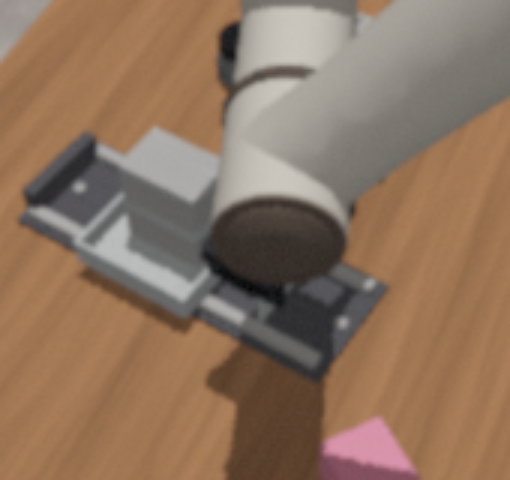

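The tray is moving with the stack intact. Continuing in small steps until the stop.

```bash
python3 -m crank '[[1,[0.04,0,0],[0,0,0]],[1,[0.03,0,0],[0,0,0]],[1,[0.03,0,0],[0,0,0]],[1,[0.02,0,0],[0,0,0]]]'
for i in 1 2 3 ; do python3 -m crank '[[1,[0.02,0,0],[0,0,0]],[1,[0.02,0,0],[0,0,0]]]'|grep -E 'tcp|force'; done
```

```text
time_s: 25.85
tcp_pos: [0.5428, 0.0133, 0.0501]
ee_rot: [[0.985, -0.173, 0.001], [-0.173, -0.985, 0.0], [0.001, -0.0, -1.0]]
wrist_force: [-1.6, 2.2, -1.0]
gripper_width: 0.007
tcp_pos: [0.5466, 0.0126, 0.0501]
wrist_force: [-2.0, 2.1, -0.3]
tcp_pos: [0.5505, 0.0118, 0.0501]
wrist_force: [-1.9, 3.0, -0.2]
tcp_pos: [0.5544, 0.011, 0.0501]
wrist_force: [-2.4, 2.0, -0.6]
```

```bash
for i in 1 2 ; do python3 -m crank '[[1,[0.02,0,0],[0,0,0]],[1,[0.02,0,0],[0,0,0]]]'|grep -E 'tcp|force'; done
```

```text
tcp_pos: [0.5583, 0.0103, 0.0501]
wrist_force: [-2.3, 1.9, 0.5]
tcp_pos: [0.5598, 0.0095, 0.0498]
wrist_force: [-10.4, 6.7, 5.3]
```

```bash
python3 -m crank '[[1,[0.02,0,0],[0,0,0]]]'|grep -E 'tcp|force'; python3 -m crank '[[1,[0,0,0],[0,0,0]]]'|grep -E 'tcp|force'
```

```text
tcp_pos: [0.5597, 0.0092, 0.0495]
wrist_force: [-15.8, 8.7, 9.7]
tcp_pos: [0.5596, 0.0092, 0.0495]
wrist_force: [-12.1, 6.7, 6.6]
```

The force rose to about 18 N with no motion, so the tray is at the hard stop. Backing off and lifting clear.

```bash
python3 -m crank '[[1,[-0.05,0,0],[0,0,0]],[1,[-0.2,0,0],[0,0,0]],[1,[-0.4,0,0],[0,0,0]],[1,[-0.4,0,0],[0,0,0]],[1,[0,0,-0.4],[0,0,0]],[1,[0,0,-0.4],[0,0,0]],[1,[0,0,-0.4],[0,0,0]],[1,[0,0,-0.4],[0,0,0]]]'
python3 -m crank '[[1,[0.4,0,0],[0,0,0]],[1,[0.3,0,0],[0,0,0]],[1,[0,0,0],[0,0,0]],[1,[0,0,0],[0,0,0]]]'
python3 - <<'E'
from h import *
c=cap("side"); cv2.imwrite("pics/side7.png",cv2.resize(c["img"][100:340,180:420],None,fx=2.4,fy=2.4))
c=cap("wrist","w9.png")
c=cap("top"); cv2.imwrite("pics/top7.png",cv2.resize(c["img"][100:300,160:480],None,fx=2.5,fy=2.5))
E
```

```text
time_s: 27.85
tcp_pos: [0.4614, 0.0271, 0.2126]
ee_rot: [[0.985, -0.173, 0.004], [-0.173, -0.985, 0.0], [0.003, -0.001, -1.0]]
wrist_force: [0.3, 1.3, -0.8]
gripper_width: 0.003
time_s: 28.25
tcp_pos: [0.53, 0.0148, 0.2098]
ee_rot: [[0.985, -0.174, 0.0], [-0.174, -0.985, -0.0], [0.0, 0.0, -1.0]]
wrist_force: [-0.3, 0.1, 0.3]
gripper_width: 0.006
```

View pics/side7.png

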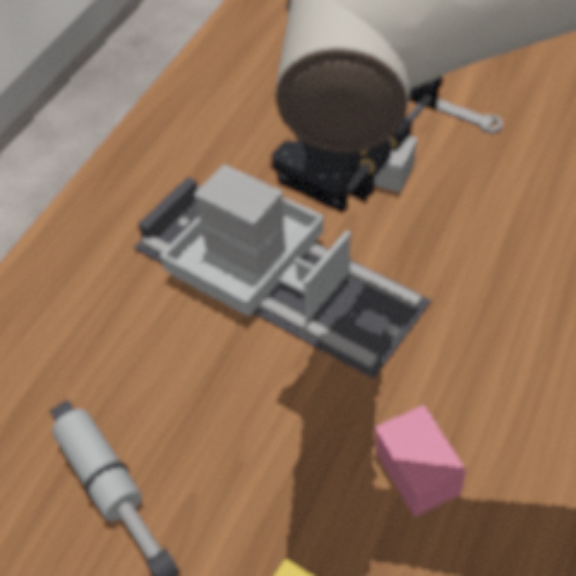

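View pics/w9.png

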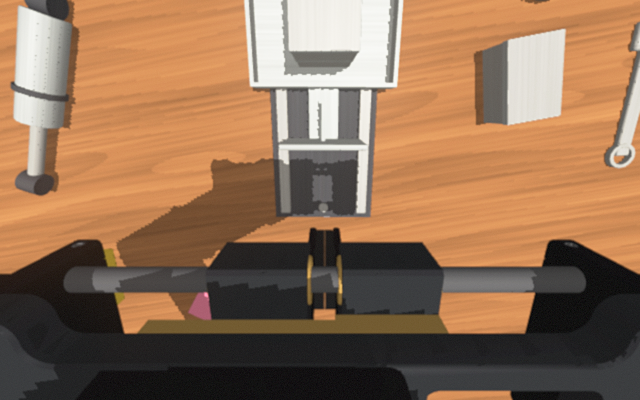

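View pics/top7.png

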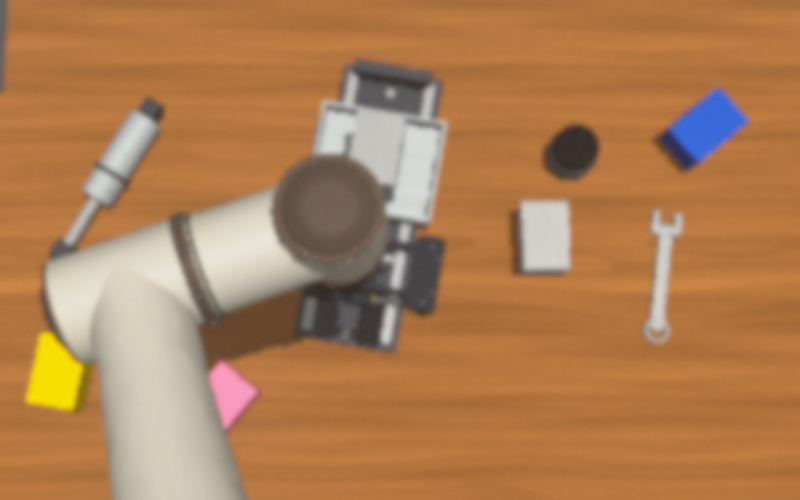

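Run:
```python
from h import *
c=cap("wrist"); cv2.imwrite("pics/w9c.png",cv2.resize(c["img"][0:225,240:410],None,fx=2.6,fy=2.6))
u=np.array([np.cos(np.radians(-10)),np.sin(np.radians(-10))])
A=onz(c,323.5,216,.004)[:2]; B=onz(c,322,150,.086)[:2]; C=onz(c,323,88,.044)[:2]
print(A,B,C,(B-A)@u,(C-A)@u)
```

```text
[0.46928079 0.02635772] [0.56957017 0.01017348] [ 0.62940529 -0.0011695 ] 0.10157611778050013 0.16247189889869484
```

View pics/w9c.png

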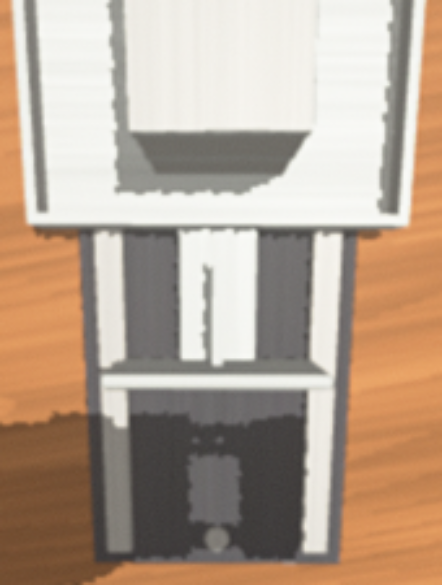

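```bash
python3 -c "
from station import r
print(r.sense()['time_s']); print(r.finish_job())"
```

```text
28.45
the job is handed in; nothing more can be done
None
```

The job is done and handed in at 28.45 s. The heavy tin is flat on the tray floor, the middle tin is on top of it, and the tray is fully home.

**Weights:** I hefted two tins. The left one pulled about 5 N (middle) and the near right one about 9 N (heavy). The third was never lifted: I took it as the lightest by elimination. It stands upright and untouched on the bench.

**Last checks:**
- **Stack:** Before the push, the tin centres agreed to under 1 mm and the yaws to about 0.6°. After the push I checked the stack only by eye; it stood square in the side and wrist views.
- **Tray:** The push stopped dead, with the wrist force rising to about 18–20 N. The plate then measured 101.6 mm from the slide's near end, against 102 mm expected. The tray rim read 162.5 mm against 165 mm expected.
- **Bystanders:** The damper, grease jar and spanner look unmoved in the final pictures, and the robot was touching nothing.

**Disagreements:**
- The top camera put the left tin about 4–6 mm off the wrist camera's reading, probably because it also sees the tin's side wall. I placed by the wrist camera.
- The top camera also put the tray about 3 mm off.
- Two wrist views put the tray rim at about 40 mm high, against 44 mm in the text.
- The first two-view height of the left tin came out poor (33 mm against 50 mm). The near right tin's came out at 50.3 mm, and contact heights matched at every set-down.

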